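# Lay out ion-source parts on their outline tiles

### The arm

A 6-joint arm with a two-finger parallel gripper is mounted at the origin on the work surface. World frame = base frame: x ahead of the robot, y to its left, z up, the work surface at z = 0. Lengths are in m, angles in rad, forces in N, time in s.
With the tool pointing down it reaches from about 0.375 to 0.9 m from the base axis. Payload 3.1 kg.
Tool frame: the origin (TCP) lies at the very end of the fingers, on their centre line; the grasp point (between the pads) lies 19 mm behind it; z points along the fingers, y is the line along which they close (so a half turn about z gives the same grasp; the last joint's range is limited). The gripper opens to 85 mm and grips with 20 to 120 N. Pads are 22 mm wide; open, the fingers measure 114 mm over their backs; the gripper's body (76 mm by 85 mm) begins 54 mm behind the grasp point. The pads swing forward as they close: fully open they stand 13 mm farther back than shut.
Start: joints at [1.139, 0.527, 1.433, -0, 1.181, -0.178], TCP at [0.157, 0.605, 0.231] pointing down, gripper open.
Joint ranges: [-3.08, 3.08], [-0.75, 2.2], [0.22, 2.44], [-1.43, 4.57], [0, 2.65], [-2.85, 2.85]. Speed limits (rad/s): [2.79, 2.79, 3.14, 3.14, 3.14, 3.14].

### API

Orientations are given as a unit quaternion [x, y, z, w].
In Python, from station import sense, snapshot, camera_params, sign_off gives the robot as it stands.
- The arm moves only by the shell command python3 -m handwheel 'ROWS' [OPENING] [FORCE]. ROWS is JSON, a list that holds one entry, the list of rows, each a list of 4 numbers: the shift along the tool's x, y, z in units of 25 mm (1.0 is 25 mm), then the turn about the tool's z in units of 6 degrees (1.0 is 6 degrees). A call has 1 to 20 rows; each row shifts and turns the commanded pose from where the row before left it, along the tool's axes as they then stand; what a row does not reach is not made up. A row lasts 1/8 s, in which the tool goes at most 62.5 mm and 10.7 degrees, less where a joint would pass 70% of its speed; a pose out of reach is approached as far as the arm can. A call is refused whole if a number of a shift passes 1 or a number of a turn 1, either way. A call with a gripper value outside its range is refused whole. OPENING is the finger opening in mm, from 0 to 85.4, set as the call begins (- or left out, the last holds). The fingers move at their own pace and stop on an object; FORCE is the grip in N (left out, the last holds). Time passes only in rows, so rows that do not move let the fingers close. It gives the time, the measured TCP pose, the force, the opening and the grip force at its end, in the units of the state.
- sense(): the state, without advancing time (a new reading comes with each control period).
- snapshot(name): name is "side" or "top" or "wrist"; returns (picture, depth): 420x560x3 uint8, red, green, blue; 420x560 float32, m along the optical axis (not along the pixel's ray), 0 where there is no reading.
- camera_params(name): a dict with "mtx" (3x3 intrinsics, pixels), "D" ([k1, k2, p1, p2, k3] as OpenCV has them; the pictures are not rectified), "extrinsics" (4x4, takes a point from camera to world coordinates); the wrist camera has in their place "hand_eye" (4x4, takes a point from camera to tool coordinates, whose origin is the TCP and whose axes are the flange's). Camera axes: x right, y up, looking along -z (the intrinsics and any distortion apply to the point x, -y, -z); pixel columns grow to the right and rows downward; lengths in m; the calibration is good to about 2 mm. A picture is of the moment at which its call begins: read the wrist's pose just before it. camera_params takes no time and is no camera call.
- sign_off(): hands the job in; it is judged then, once.
The state is a dict: "t": time; "q": joint angles; "qd": joint speeds; "tau": joint torques, N m; "tcp_pos": TCP position; "tool_rot": TCP orientation; "force": force on the tool from outside, world axes, zero at the start; "ft_torque": the same for the moment, N m; "finger_gap": opening from 0.0 (shut) to 1.0 (fully open); "gripper_force": force on a finger pad.
Only numpy, scipy, OpenCV 4.12 (cv2) and the standard library are available. Lean on these libraries where they do the work, as an engineer would, in place of code of your own. Each camera call takes 0.05 s, during which the arm holds its last target. There are 200 camera calls.

### The job

Lay out the cleaned ion-source parts for reassembly: put the large lens ring, the small lens ring and the heater block each in the middle of the grey tile whose printed black outline matches its shape and size, the block turned along its outline. On the tile with the L outline stack the two L brackets in alternating directions: the plain one flat on its outline, pointing the same way, then the one with the post on top of it with the post up, turned half round so that together they cover one square. Set every part down rather than dropping it, and leave the glass vial alone.

Things in the scene. Friction and masses are not known exactly. Their poses are not given: they have to be found in the camera images.
- large_ring: large lens ring: flat steel ring, outer diameter 56, hole 28, 14 mm high, lying flat; origin at the centre of its underside
- small_ring: small lens ring: flat steel ring, outer diameter 36, hole 14, 14 mm high, lying flat; origin at the centre of its underside
- heater_block: aluminium heater block 60 (x) x 34 (y) x 22 (z) mm with three dark bores on top; origin at the centre of its underside
- plain_bracket: flat aluminium L, 14 mm thick, legs 80 mm long outside, 30 wide. Origin: underside, INNER corner of the L. One leg fills x -30..0, y -30..50 mm, the other x 0..50, y -30..0 (outer corner -30, -30). Top flat, three small dark screw holes, no post. Goes underneath. 140 g
- post_bracket: flat aluminium L, 14 mm thick, legs 80 mm long outside, 30 wide. Origin: underside, INNER corner of the L. One leg fills x -30..0, y -30..50 mm, the other x 0..50, y -30..0 (outer corner -30, -30). Black upright post, 16 diameter, 16 high, at x -15, y 35, on the leg along y. Goes on top: then its origin is 14 mm above the plain one's, at x +20, y +20 mm in that one's frame, yaw turned by pi. 150 g
- tile_large_ring: fixed grey tile, 100 x 100 x 3 mm high, origin at the centre of its underside on the bench, x and y along its edges; printed on it as a flat black shape: a ring, 58 mm outside, 26 mm inside: for the large ring, centred on the origin
- tile_small_ring: fixed grey tile, 100 x 100 x 3 mm high, origin at the centre of its underside on the bench, x and y along its edges; printed on it as a flat black shape: a ring, 38 mm outside, 13 mm inside: for the small ring, centred on the origin
- tile_block: fixed grey tile, 100 x 100 x 3 mm high, origin at the centre of its underside on the bench, x and y along its edges; printed on it as a flat black shape: a rectangle 62 (x) x 36 (y) mm centred on the origin: for the heater block, either way round
- tile_bracket: fixed grey tile, 100 x 100 x 3 mm high, origin at the centre of its underside on the bench, x and y along its edges; printed on it as a flat black shape: an L, outer sides 82 mm, legs 32 mm along the x and y edges, outer corner at -41, -41 mm. Plain bracket rightly placed: the tile's yaw, origin at x -10, y -10 mm in the tile's frame
- vial: bystander: small closed clear glass vial with white cap, 26 mm diameter, 55 mm high, standing to the left of the parts; origin at the centre of its underside. Not to be moved. (Not listed, also bystanders: green pliers and a screwdriver at the right.)
Mind the look-alikes: they are no part of the job. What is shaped like the heater_block but orange or pink is not meant.

How it is judged:
At the end, for the whole second after the job is handed in: Rings and block flat on their tiles, centres within 10 mm, block within 0.2 rad of its outline; plain bracket on its outline and post bracket on it, turned half round, each within 9 mm in x and y and 0.2 rad; all at rest, tilted under 0.1 rad (horizontal distance between large_ring and tile_large_ring below 0.01 m and z of large_ring in the frame of tile_large_ring between -0.001 and 0.007 m and horizontal distance between small_ring and tile_small_ring below 0.01 m and z of small_ring in the frame of tile_small_ring between -0.001 and 0.007 m and horizontal distance between heater_block and tile_block below 0.01 m and z of heater_block in the frame of tile_block between -0.001 and 0.007 m and angle between the x axis of heater_block and the x axis of tile_block, either way round below 0.2 rad and x of plain_bracket in the frame of tile_bracket between -0.019 and -0.001 m and x of tile_bracket in the frame of plain_bracket between 0.001 and 0.019 m and x of post_bracket in the frame of plain_bracket between 0.011 and 0.029 m and x of plain_bracket in the frame of post_bracket between 0.011 and 0.029 m and y of plain_bracket in the frame of tile_bracket between -0.019 and -0.001 m and y of tile_bracket in the frame of plain_bracket between 0.001 and 0.019 m and y of post_bracket in the frame of plain_bracket between 0.011 and 0.029 m and y of plain_bracket in the frame of post_bracket between 0.011 and 0.029 m and z of plain_bracket in the frame of tile_bracket between -0.001 and 0.007 m and z of post_bracket in the frame of plain_bracket between 0.01 and 0.018 m and angle between the x axis of plain_bracket and the x axis of tile_bracket, either way round below 0.2 rad and angle between the x axis of post_bracket and the x axis of plain_bracket, either way round below 0.2 rad and angle between each of large_ring, small_ring, heater_block, plain_bracket, post_bracket's own z axis and vertical below 0.1 rad and linear speed of each of large_ring, small_ring, heater_block, plain_bracket, post_bracket below 0.02 m/s and angular speed of each of large_ring, small_ring, heater_block, plain_bracket, post_bracket below 0.2 rad/s); the robot touches nothing.
It fails at once if a part was dropped (falls free from about 30 mm or more) ((linear speed of large_ring above 0.75 m/s and contact force between large_ring and the fingers below 0.1 N) or (linear speed of small_ring above 0.75 m/s and contact force between small_ring and the fingers below 0.1 N) or (linear speed of heater_block above 0.75 m/s and contact force between heater_block and the fingers below 0.1 N) or (linear speed of plain_bracket above 0.75 m/s and contact force between plain_bracket and the fingers below 0.1 N) or (linear speed of post_bracket above 0.75 m/s and contact force between post_bracket and the fingers below 0.1 N)).
It fails at once if the vial was moved by more than 20 mm or knocked over (distance of vial from where it was at the start of the episode above 0.02 m or angle between vial's own z axis and vertical above 0.3 rad).
It also fails if it takes over 120 s, if anything falls off the work surface, if the arm or the gripper's body presses on something with over 40 N, if the wrist force passes 120 N, or if a joint passes its speed limit or range.

## Working session

There is one attempt and no reset: what is moved stays moved. The work goes in short steps, Python scripts to look and compute and a shell command to move; the robot and the scene stay as the last step left them, time stands still between calls to the robot, and variables do not carry over. Pictures are saved under pics/ and viewed, at most 14 in all, crops included, and the job is handed in when it is done.

```bash
ls; mkdir -p pics; python3 - <<'E'
from station import *
import cv2,numpy as np
for n in("top","side"):
    p,d=snapshot(n); cv2.imwrite(f"pics/{n}0.png",p[:,:,::-1]); np.save(f"pics/{n}0.npy",d)
    c=camera_params(n); print(n,np.round(c["mtx"],1).tolist(),c["D"],np.round(c["extrinsics"],3).tolist())
s=sense();print(s)
E
```

```text
pics
top [[483.0, 0.0, 277.4], [0.0, 483.0, 203.7], [0.0, 0.0, 1.0]] [0.04378239 0.         0.         0.         0.        ] [[0.018, 0.99, -0.14, 0.336], [-1.0, 0.017, -0.005, 0.09], [-0.003, 0.14, 0.99, 1.045], [0.0, 0.0, 0.0, 1.0]]
side [[520.6, 0.0, 279.4], [0.0, 520.6, 211.6], [0.0, 0.0, 1.0]] [-0.01449289  0.          0.          0.          0.        ] [[0.995, 0.088, -0.055, 0.425], [-0.103, 0.782, -0.615, -0.723], [-0.012, 0.617, 0.787, 1.045], [0.0, 0.0, 0.0, 1.0]]
{'t': 0.1, 'q': array([ 1.13851135e+00,  5.28396941e-01,  1.43378728e+00,  7.25447191e-06,
        1.18140998e+00, -1.78523645e-01]), 'qd': array([ 0.00033964, -0.00114036, -0.00305451, -0.00059234,  0.00095967,
       -0.00039027]), 'tau': array([ 7.08231255e-06, -4.43304598e+01, -1.78586268e+01, -2.46126128e-04,
        3.89098030e-03,  2.05911405e-06]), 'tcp_pos': array([0.15660983, 0.60438578, 0.23041273]), 'tool_rot': array([ 1.26541810e-01,  9.91960770e-01, -9.53451224e-04, -3.04109424e-04]), 'force': array([ 0.77716054, -0.16470475,  0.0707496 ]), 'ft_torque': array([ 0.00967923, -0.03543231, -0.00999716]), 'gripper_force': 0.0, 'finger_gap': 1.0002165828662262}
```

View pics/top0.png

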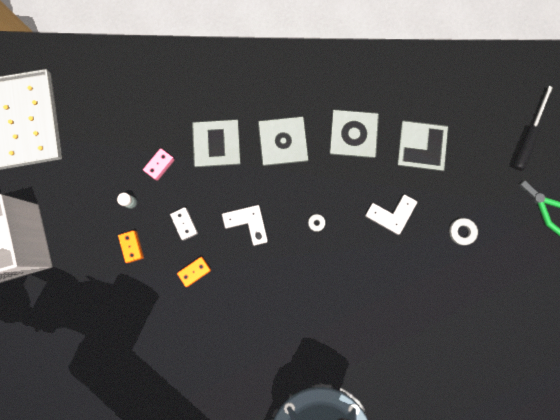

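View pics/side0.png

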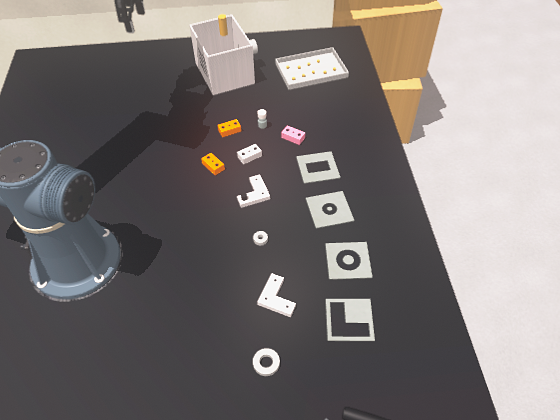

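The top picture (image up is +x, right is −y) shows these parts, by pixel:
- Tiles: block (216,143), small ring (283,141), large ring (354,134), L (423,146).
- Parts: white block (183,224), post bracket (247,224) with its post at (258,237), small ring (317,223), plain L (393,214), large ring (464,232).

Candidates for heater_block are the white one (183,224), orange (131,246), orange (194,272) and pink (158,165). I choose the white one. Brackets: (247,224) has the post and (393,214) is plain. Rings: (464,232) is large and (317,223) is small. The vial is at (127,200).

```bash
cat > h.py <<'E'
import cv2,numpy as np
from station import *
from scipy.spatial.transform import Rotation as R
def T_of(n,s=None):
    c=camera_params(n)
    if n!="wrist": return c,np.array(c["extrinsics"])
    T=np.eye(4);T[:3,:3]=R.from_quat(s["tool_rot"]).as_matrix();T[:3,3]=s["tcp_pos"]
    return c,T@np.array(c["hand_eye"])
def toworld(uv,z,c,T):
    p=cv2.undistortPoints(np.float64(uv).reshape(-1,1,2),np.array(c["mtx"]),np.array(c["D"])).reshape(-1,2)
    r=np.c_[p[:,0],-p[:,1],-np.ones(len(p))]@T[:3,:3].T; o=T[:3,3]
    return o+r*((z-o[2])/r[:,2])[:,None]
def blob(img,uv,lo,hi,zt,c,T,win=45):
    """contour of the bright blob at uv -> world mm: rect centre, sizes, angle, centroid"""
    g=cv2.cvtColor(img,cv2.COLOR_RGB2GRAY); k=4
    x0,y0=max(uv[0]-win,0),max(uv[1]-win,0); w=g[y0:y0+2*win,x0:x0+2*win]
    W=cv2.resize(w,None,fx=k,fy=k,interpolation=cv2.INTER_CUBIC)
    m=cv2.inRange(W,lo,hi)
    cs,_=cv2.findContours(m,cv2.RETR_EXTERNAL,cv2.CHAIN_APPROX_NONE)
    q=((uv[0]-x0)*k,(uv[1]-y0)*k)
    cc=max(cs,key=lambda a:(cv2.pointPolygonTest(a,q,True)>-40)*cv2.contourArea(a))
    px=(cc.reshape(-1,2)+.5)/k-.5+[x0,y0]
    P=(toworld(px,zt,c,T)[:,:2]*1000).astype(np.float32)
    M=cv2.moments(P); cen=np.array([M["m10"],M["m01"]])/M["m00"]
    (rc,sz,a)=cv2.minAreaRect(P)
    return np.array(rc),np.array(sz),a,cen,P
E
python3 - <<'E'
from h import *
img=cv2.imread("pics/top0.png")[:,:,::-1].copy(); c,T=T_of("top")
g=cv2.cvtColor(img,cv2.COLOR_RGB2GRAY)
print(g[224,175:195],g[120,205:212],g[143,216],g[10+224,120:130])
L=[("block",(183,224),120,22),("post",(240,218),120,14),("small",(317,223),120,14),("plain",(400,218),120,14),("large",(464,232),120,14),
("tblock",(216,143),100,3),("tsmall",(283,141),100,3),("tlarge",(354,134),100,3),("tbr",(423,146),100,3)]
for n,uv,lo,z in L:
    rc,sz,a,cen,P=blob(img,uv,lo,255,z/1e3,c,T,32)
    print(n,rc.round(1),sz.round(1),round(a,1),cen.round(1))
for n,uv in[("tblock",(216,143)),("tsmall",(283,141)),("tlarge",(354,134)),("tbr",(430,150))]:
    rc,sz,a,cen,P=blob(img,uv,0,100,.003,c,T,20 if n!="tbr" else 22)
    print("dark",n,rc.round(1),sz.round(1),round(a,1),cen.round(1))
cr=lambda x,y,w,h:img[y:y+h,x:x+w]
a=cr(90,140,190,150)
cv2.imwrite("pics/crop1.png",cv2.resize(a,None,fx=4,fy=4,interpolation=cv2.INTER_CUBIC)[:,:,::-1])
E
```

```text
[250 255 255 255 255 255 255 253 250 254 255 255 255 255 255 255 255 252
 160  80] [61 62 67 68 69 71 73] 65 [127 173 186 192 205 211 206 210 211 213]
block [435.1 295.3] [65.3 38.5] 26.9 [435.3 295.2]
post [429.6 166. ] [84.9 84.3] 14.5 [441.  159.5]
small [443.1  11.9] [37.7 37. ] 0.2 [443.1  11.6]
plain [ 476.  -148.4] [84.6 85.6] 60.7 [ 463.3 -152.5]
large [ 429.9 -300.6] [57.7 58.8] 44.2 [ 429.8 -300.7]
tblock [618.  234.9] [103.3 103.1] 4.6 [618.  234.9]
tsmall [625.8  86.5] [103.4 102.9] 7.0 [625.8  86.5]
tlarge [645. -71.] [103.1 103.6] 85.9 [645. -71.]
tbr [ 619.7 -222. ] [103.2 103.5] 83.5 [ 619.7 -222. ]
dark tblock [618.3 234.8] [59.1 33.1] 4.9 [618.3 234.9]
dark tsmall [626.1  86.4] [34.3 34.2] 72.1 [626.   86.5]
dark tlarge [645.2 -70.8] [54.3 54.9] 0.8 [645.2 -71. ]
dark tbr [ 619.2 -226. ] [71.5 79.6] 83.2 [ 609.6 -234. ]
```

View pics/crop1.png

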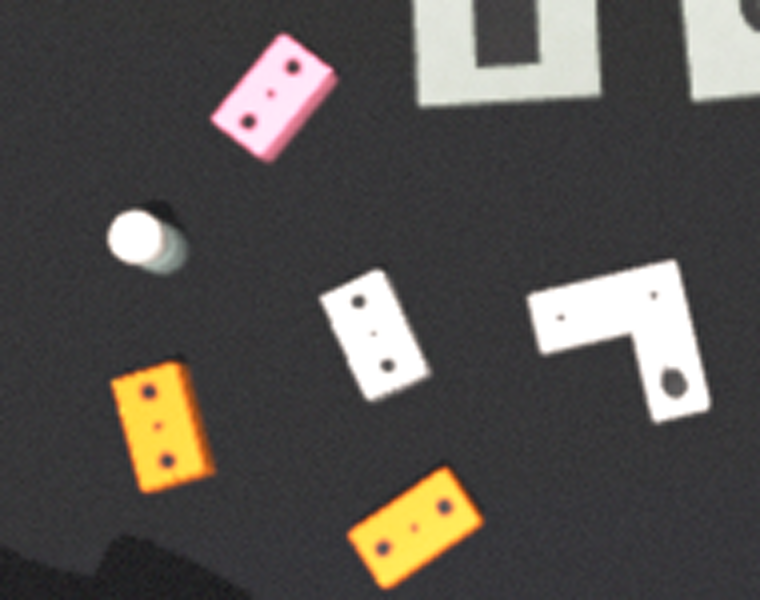

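Close crop: the white block in the middle is the heater block, and the orange and pink ones are look-alikes. The post bracket shows its black post. The measured sizes fit the given ones with about 3–5 mm of bloom. First I level the yaw and travel over the block.

```bash
python3 -m handwheel '[[[0,0,0,-0.8],[0,0,0,-0.8],[0,0,0,-0.82],[-0.857,-0.951,0.25,0],[-0.857,-0.951,0.25,0],[-0.857,-0.951,0.25,0],[-0.857,-0.951,0.25,0],[-0.857,-0.951,0.25,0],[-0.857,-0.951,0.25,0],[-0.857,-0.951,0.25,0],[-0.857,-0.951,0.25,0],[-0.857,-0.951,0.25,0],[-0.857,-0.951,0.25,0],[-0.857,-0.951,0.25,0],[-0.857,-0.951,0.25,0],[-0.857,-0.951,0.25,0],[0,0,0,-0.9],[0,0,0,-0.9],[0,0,0,-0.9]]]' 85 60
cat > st.py <<'E'
from h import *
import sys
# st.py X Y PHI [Z]: remaining shift in world mm and in tool units (tool axes as they stand), turn units
s=sense();Rm=R.from_quat(s["tool_rot"]).as_matrix();p=s["tcp_pos"]*1000
phi=np.degrees(np.arctan2(Rm[1,1],Rm[0,1]))
print("t",round(s["t"],2),"p",p.round(1),"phi",phi.round(1),"gap",round(s["finger_gap"]*85.4,1),"gf",round(s["gripper_force"],1),"F",s["force"].round(1),"tilt",Rm[2,2].round(4))
if len(sys.argv)>3:
    a=list(map(float,sys.argv[1:])); d=np.array([a[0]-p[0],a[1]-p[1],(a[3]-p[2]) if len(a)>3 else 0])
    print("tool units",(Rm.T@d/25).round(2),"turn",((phi-a[2]+90)%180-90).round(1)/6)
E
python3 st.py 435.2 295.2 117 4
```

```text
t: 2.48
tcp_pos: [0.4351, 0.2955, 0.1497]
tool_rot: [-0.142, 0.99, -0.0, -0.001]
force: [0.3, -0.7, 0.9]
finger_gap: 0.995
gripper_force: 0.0
t 2.48 p [435.1 295.5 149.7] phi 106.3 gap 85.0 gf 0.0 F [ 0.3 -0.7  0.9] tilt -1.0
tool units [-0.01 -0.01  5.83] turn -1.7833333333333332
```

```bash
python3 -m handwheel '[[[0,0,0.9,-0.9],[0,0,0.9,-0.9],[0,0,0.9,0],[0,0,0.9,0],[0,0,0.9,0],[0,0,0.7,0],[0,0,0.5,0],[0,0,0.05,0]]]' 60 60; python3 -m handwheel '[[[0,0,0,0],[0,0,0,0],[0,0,0,0],[0,0,0,0],[0,0,0,0],[0,0,0,0]]]' 20 60; python3 st.py 435.2 295.2 117 6
```

```text
t: 3.48
tcp_pos: [0.4349, 0.2956, 0.0055]
tool_rot: [-0.233, 0.972, -0.0, -0.001]
force: [0.3, -0.4, -0.5]
finger_gap: 0.701
gripper_force: 0.0
t: 4.22
tcp_pos: [0.4359, 0.296, 0.0072]
tool_rot: [-0.233, 0.972, 0.0, 0.001]
force: [0.5, 0.3, 6.6]
finger_gap: 0.38
gripper_force: 60.9
t 4.22 p [435.9 296.    7.2] phi 117.0 gap 32.4 gf 60.9 F [0.5 0.3 6.6] tilt -1.0
tool units [ 0.04 -0.02  0.05] turn -0.0
```

```bash
python3 -m handwheel '[[[0,0,-0.4,0],[0,0,-0.6,0.93],[0,0,-0.6,0.93],[0,0,-0.4,0.93],[0,0,0,0.93]]]' ; python3 st.py 618 234.9 94.7 9
```

```text
t: 4.85
tcp_pos: [0.4356, 0.296, 0.0575]
tool_rot: [-0.039, 0.999, 0.0, 0.001]
force: [0.6, -0.4, -1.2]
finger_gap: 0.379
gripper_force: 59.9
t 4.85 p [435.6 296.   57.5] phi 94.5 gap 32.4 gf 59.9 F [ 0.6 -0.4 -1.2] tilt -1.0
tool units [-7.08 -3.01  1.95] turn -0.03333333333333333
```

```bash
python3 -m handwheel '[[[-0.885,-0.376,0,0],[-0.885,-0.376,0,0],[-0.885,-0.376,0,0],[-0.885,-0.376,0,0],[-0.885,-0.376,0,0],[-0.885,-0.376,0,0],[-0.885,-0.376,0,0],[-0.885,-0.376,0,0],[0,0,0.6,0],[0,0,0.6,0],[0,0,0.4,0],[0,0,0.2,0],[0,0,0.12,0],[0,0,0,0],[0,0,0,0]]]' ; python3 st.py 618 234.9 94.7 9
```

```text
t: 6.72
tcp_pos: [0.6158, 0.2355, 0.0102]
tool_rot: [-0.041, 0.999, -0.0, -0.002]
force: [-5.8, -0.3, 10.4]
finger_gap: 0.379
gripper_force: 61.4
t 6.72 p [615.8 235.5  10.2] phi 94.7 gap 32.3 gf 61.4 F [-5.8 -0.3 10.4] tilt -1.0
tool units [-0.08 -0.03  0.05] turn 0.0
```

Contact is 10 N and gentle. I release, rise and move over the small ring at (443.1, 11.8).

```bash
python3 -m handwheel '[[[0,0,0,0],[0,0,0,0],[0,0,0,0],[0,0,0,0],[0,0,-0.4,0],[0,0,-0.8,0],[0,0,-0.8,0],[0,0,-0.8,0.4],[0,0,-0.2,0.4]]]' 60 60; python3 st.py 443.1 11.8 90 60
```

```text
t: 7.85
tcp_pos: [0.6195, 0.2356, 0.087]
tool_rot: [0.002, 1.0, 0.001, 0.003]
force: [0.4, -0.3, 0.0]
finger_gap: 0.702
gripper_force: 0.0
t 7.85 p [619.5 235.6  87. ] phi 89.8 gap 59.9 gf 0.0 F [ 0.4 -0.3  0. ] tilt -1.0
tool units [ 7.03 -8.98  1.03] turn -0.03333333333333333
```

```bash
python3 - <<'E'
from h import *
img,d=snapshot("top"); c,T=T_of("top"); cv2.imwrite("pics/top1.png",img[:,:,::-1])
s=sense();wi,_=snapshot("wrist");cv2.imwrite("pics/wrist1.png",wi[:,:,::-1])
E
```

```text
(no output)
```

View pics/wrist1.png

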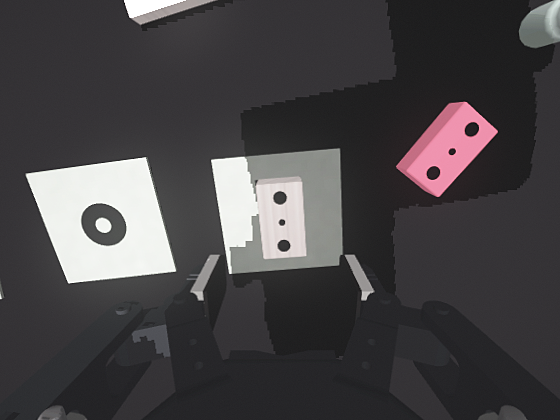

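The wrist picture shows the block flat and aligned on its tile, block centre at pixel (282,218) against tile centre (280,212). Next is the small ring.

```bash
python3 -m handwheel '[[[0.639,-0.816,0.09,0],[0.639,-0.816,0.09,0],[0.639,-0.816,0.09,0],[0.639,-0.816,0.09,0],[0.639,-0.816,0.09,0],[0.639,-0.816,0.09,0],[0.639,-0.816,0.09,0],[0.639,-0.816,0.09,0],[0.639,-0.816,0.09,0],[0.639,-0.816,0.09,0],[0.639,-0.816,0.09,0],[0,0,0.7,0],[0,0,0.7,0],[0,0,0.5,0],[0,0,0.3,0],[0,0,0,0]]]'; python3 st.py 443.1 11.8 90 4
```

```text
t: 9.95
tcp_pos: [0.4414, 0.0114, 0.0033]
tool_rot: [0.001, 1.0, 0.0, -0.0]
force: [0.4, -0.1, 0.6]
finger_gap: 0.705
gripper_force: 0.0
t 9.95 p [441.4  11.4   3.3] phi 89.9 gap 60.2 gf 0.0 F [ 0.4 -0.1  0.6] tilt -1.0
tool units [-0.07  0.02 -0.03] turn -0.016666666666666666
```

```bash
python3 -m handwheel '[[[-0.07,0.02,-0.05,0],[0,0,0,0],[0,0,0,0],[0,0,0,0],[0,0,0,0],[0,0,0,0]]]' 20 60; python3 -m handwheel '[[[0,0,-0.4,0],[0,0,-0.8,0],[0,0,-0.8,0],[0,0,0,0]]]'; python3 st.py 625.8 86.5 90 7.5
```

```text
t: 10.7
tcp_pos: [0.444, 0.0117, 0.0059]
tool_rot: [0.001, 1.0, -0.0, 0.001]
force: [0.5, 0.6, 6.2]
finger_gap: 0.383
gripper_force: 59.0
t: 11.2
tcp_pos: [0.4443, 0.0116, 0.0563]
tool_rot: [0.001, 1.0, -0.0, 0.002]
force: [0.4, 0.1, -0.6]
finger_gap: 0.375
gripper_force: 59.8
t 11.2 p [444.3  11.6  56.3] phi 89.9 gap 32.0 gf 59.8 F [ 0.4  0.1 -0.6] tilt -1.0
tool units [-7.25  3.02  1.98] turn -0.016666666666666666
```

```bash
python3 - <<'E'
from h import *
wi,_=snapshot("wrist");cv2.imwrite("pics/wrist2.png",wi[:,:,::-1])
E
```

```text
(no output)
```

View pics/wrist2.png

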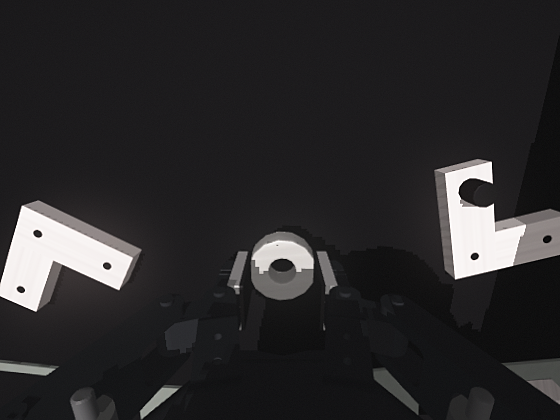

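```bash
python3 - <<'E'
from h import *
s=sense();c,T=T_of("wrist",s)
print(toworld([[282,268],[282,233],[252,268],[313,268],[282,300]],.0644,c,T).round(4), T.round(3))
E
python3 st.py 625.8 86.5 90 7.5
```

```text
[[ 0.4396  0.0113  0.0644]
 [ 0.4204  0.0113  0.0644]
 [ 0.4396 -0.0041  0.0644]
 [ 0.4397  0.0272  0.0644]
 [ 0.4587  0.0113  0.0644]] [[ 0.002 -0.956 -0.295  0.368]
 [ 1.     0.001  0.001  0.011]
 [-0.001 -0.295  0.956  0.197]
 [ 0.     0.     0.     1.   ]]
t 11.25 p [443.8  11.7  55.6] phi 89.9 gap 32.5 gf 59.8 F [ 0.   0.7 -0.7] tilt -1.0
tool units [-7.27  3.01  1.94] turn -0.016666666666666666
```

```bash
python3 - <<'E'
from h import *
s=sense();c,T=T_of("wrist",s); wi,d=snapshot("wrist")
K=np.array(c["mtx"])
def pt(u,v):
    z=d[v,u]; p=cv2.undistortPoints(np.float64([[[u,v]]]),K,np.array(c["D"])).ravel()
    return (T@[p[0]*z,-p[1]*z,-z,1])[:3]*1000
for v in range(226,306,5): print(v,pt(282,v).round(1))
for u in (245,250,255,260,268,298,306,312,316): print(u,pt(u,268).round(1))
E
```

```text
226 [440.6  11.3  -1. ]
231 [444.5  11.3  -1. ]
236 [424.7  11.3  57.7]
241 [425.   11.3  63.6]
246 [428.5  11.3  61.9]
251 [430.6  11.3  63.2]
256 [434.   11.3  62.1]
261 [468.7  11.3  -0.6]
266 [473.3  11.2  -1.4]
271 [477.4  11.2  -1.2]
276 [449.3  11.3  55.6]
281 [449.3  11.3  60.8]
286 [450.7  11.3  63.6]
291 [454.5  11.3  62.3]
296 [456.9  11.3  63.4]
301 [504.2  11.2  -1.1]
245 [432.1  -5.7  78.4]
250 [440.3  -5.3  63.2]
255 [441.   -2.8  61.9]
260 [ 4.404e+02 -1.000e-01  6.290e+01]
268 [440.6   4.   62.7]
298 [440.1  19.6  63.6]
306 [440.8  23.8  62.3]
312 [439.8  26.7  64.1]
316 [433.1  27.2  76.6]
```

The depth data show the ring held level, with its centre 2.5 mm behind the TCP in x and its underside about 6.6 mm below it. I place it with that corrected.

```bash
python3 -m handwheel '[[[-0.82,0.335,0,0],[-0.82,0.335,0,0],[-0.82,0.335,0,0],[-0.82,0.335,0,0],[-0.82,0.335,0,0],[-0.82,0.335,0,0],[-0.82,0.335,0,0],[-0.82,0.335,0,0],[-0.82,0.335,0,0],[0,0,0.6,0],[0,0,0.6,0],[0,0,0.3,0],[0,0,0.2,0],[0,0,0.1,0],[0,0,0,0],[0,0,0,0]]]' ; python3 st.py 628 86.5 90 9
```

```text
t: 13.3
tcp_pos: [0.6283, 0.0866, 0.0103]
tool_rot: [0.001, 1.0, -0.0, 0.0]
force: [0.4, -1.4, -0.3]
finger_gap: 0.374
gripper_force: 59.8
t 13.3 p [628.3  86.6  10.3] phi 89.9 gap 32.0 gf 59.8 F [ 0.4 -1.4 -0.3] tilt -1.0
tool units [ 0.01 -0.01  0.05] turn -0.016666666666666666
```

Not in contact yet, so I lower a little more, release, rise and look.

```bash
python3 -m handwheel '[[[0,0,0.06,0],[0,0,0,0]]]'; python3 -m handwheel '[[[0,0,0,0],[0,0,0,0],[0,0,0,0],[0,0,0,0],[0,0,-0.3,0],[0,0,-0.7,0],[0,0,-0.7,0],[0,0,-0.5,0]]]' 60 60; python3 st.py 429.9 -300.7 90 60
python3 - <<'E'
from h import *
s=sense();wi,d=snapshot("wrist");cv2.imwrite("pics/wrist3.png",wi[:,:,::-1])
c,T=T_of("wrist",s)
wv=(np.linalg.inv(T)@[.6258,.0865,.003,1]);print(277.+0*wv[0],wv)
pt=cv2.projectPoints(np.float64([[wv[0],-wv[1],-wv[2]]]),np.zeros(3),np.zeros(3),np.array(c["mtx"]),np.array(c["D"]))[0];print(pt)
E
```

```text
t: 13.55
tcp_pos: [0.6284, 0.0867, 0.009]
tool_rot: [0.001, 1.0, -0.0, 0.001]
force: [-0.6, 0.1, 2.3]
finger_gap: 0.379
gripper_force: 60.1
t: 14.55
tcp_pos: [0.6288, 0.0867, 0.0655]
tool_rot: [0.001, 1.0, -0.0, 0.001]
force: [-0.2, 0.1, -0.2]
finger_gap: 0.699
gripper_force: 0.0
t 14.55 p [628.8  86.7  65.5] phi 89.9 gap 59.7 gf 0.0 F [-0.2  0.1 -0.2] tilt -1.0
tool units [  7.92 -15.51   0.2 ] turn -0.016666666666666666
277.0 [ 2.76939056e-04 -9.14593328e-03 -2.16602034e-01  1.00000000e+00]
[[[282.217401   223.49603842]]]
```

View pics/wrist3.png

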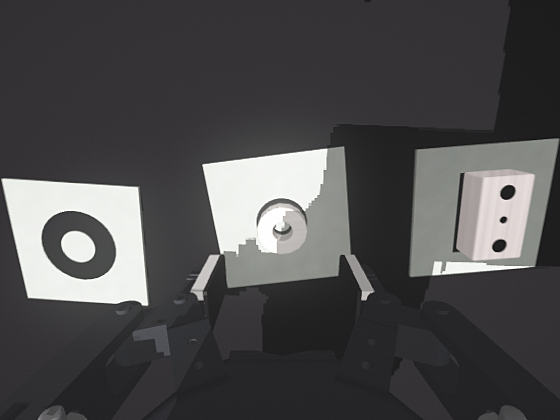

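The small ring sits near the centre of its tile, at pixel (282,228) against the projected centre (282,223). Now the large ring.

```bash
python3 -m handwheel '[[[0.44,-0.862,0,0],[0.44,-0.862,0,0],[0.44,-0.862,0,0],[0.44,-0.862,0,0],[0.44,-0.862,0,0],[0.44,-0.862,0,0],[0.44,-0.862,0,0],[0.44,-0.862,0,0],[0.44,-0.862,0,0],[0.44,-0.862,0,0],[0.44,-0.862,0,0],[0.44,-0.862,0,0],[0.44,-0.862,0,0],[0.44,-0.862,0,0],[0.44,-0.862,0,0],[0.44,-0.862,0,0],[0.44,-0.862,0,0],[0.44,-0.862,0,0],[0,0,0,0]]]' 85; python3 st.py 429.9 -300.7 90 4.5
```

```text
t: 16.98
tcp_pos: [0.4269, -0.3024, 0.0629]
tool_rot: [0.003, 1.0, 0.0, -0.0]
force: [-0.4, 0.6, 0.9]
finger_gap: 0.995
gripper_force: 0.0
t 16.98 p [ 426.9 -302.4   62.9] phi 89.6 gap 85.0 gf 0.0 F [-0.4  0.6  0.9] tilt -1.0
tool units [-0.12  0.07  2.33] turn -0.06666666666666667
```

```bash
python3 -m handwheel '[[[-0.12,0.07,0.7,0],[0,0,0.7,0],[0,0,0.6,0],[0,0,0.33,0],[0,0,0,0]]]'; python3 -m handwheel '[[[0,0,0,0],[0,0,0,0],[0,0,0,0],[0,0,0,0],[0,0,0,0],[0,0,0,0]]]' 45 60; python3 -m handwheel '[[[0,0,-0.4,0],[0,0,-0.8,0],[0,0,-0.8,0],[0,0,0,0]]]'; python3 st.py 645 -71 90 7.5
cat > dp.py <<'E'
from h import *
# depth cloud of the wrist view: held part, extents of points in band near fingers
s=sense();c,T=T_of("wrist",s); wi,d=snapshot("wrist"); K=np.array(c["mtx"])
v,u=np.mgrid[150:330:2,150:420:2]; v=v.ravel();u=u.ravel(); z=d[v,u]
p=cv2.undistortPoints(np.float64(np.c_[u,v]).reshape(-1,1,2),K,np.array(c["D"])).reshape(-1,2)
P=(np.c_[p[:,0]*z,-p[:,1]*z,-z,np.ones(len(z))]@T.T)[:,:3]*1000; P=P[z>0]
t=s["tcp_pos"]*1000; D=P-t
m=(D[:,2]>2)&(D[:,2]<15)&(abs(D[:,0])<90)&(abs(D[:,1])<60)
D=D[m]; print("rel tcp: min",np.percentile(D,1,0).round(1),"max",np.percentile(D,99,0).round(1),"n",m.sum())
A=np.c_[D[:,:2],np.ones(len(D))]; k=D[:,2]>np.median(D[:,2])-2.5
print("top plane",np.linalg.lstsq(A[k],D[k,2],rcond=None)[0].round(3))
E
python3 dp.py
```

```text
t: 17.6
tcp_pos: [0.4317, -0.2983, 0.0042]
tool_rot: [0.001, 1.0, 0.001, -0.001]
force: [0.8, -0.1, -0.0]
finger_gap: 0.99
gripper_force: 0.0
t: 18.35
tcp_pos: [0.4327, -0.2999, 0.0068]
tool_rot: [0.001, 1.0, -0.001, 0.001]
force: [-0.7, 0.7, 8.2]
finger_gap: 0.611
gripper_force: 61.0
t: 18.85
tcp_pos: [0.4328, -0.2997, 0.0566]
tool_rot: [0.001, 1.0, -0.001, 0.001]
force: [-1.0, -1.4, -1.8]
finger_gap: 0.612
gripper_force: 63.0
t 18.85 p [ 432.8 -299.7   56.6] phi 89.9 gap 52.2 gf 63.0 F [-1.  -1.4 -1.8] tilt -1.0
tool units [-8.46  9.17  1.96] turn -0.016666666666666666
rel tcp: min [-30.7 -31.6   2.5] max [21.7 30.3 14.5] n 1675
top plane [ 2.000e-03 -2.000e-03  6.683e+00]
```

```bash
python3 -m handwheel '[[[-0.784,0.834,0,0],[-0.784,0.834,0,0],[-0.784,0.834,0,0],[-0.784,0.834,0,0],[-0.784,0.834,0,0],[-0.784,0.834,0,0],[-0.784,0.834,0,0],[-0.784,0.834,0,0],[-0.784,0.834,0,0],[-0.784,0.834,0,0],[-0.784,0.834,0,0],[0,0,0.6,0],[0,0,0.6,0],[0,0,0.4,0],[0,0,0.2,0],[0,0,0.06,0],[0,0,0,0]]]' ; python3 st.py 648.3 -71 90 9.5
```

```text
t: 21.02
tcp_pos: [0.6463, -0.0707, 0.0099]
tool_rot: [0.002, 1.0, 0.0, -0.002]
force: [-4.7, 0.7, 8.3]
finger_gap: 0.612
gripper_force: 64.4
t 21.02 p [646.3 -70.7   9.9] phi 89.8 gap 52.3 gf 64.4 F [-4.7  0.7  8.3] tilt -1.0
tool units [-0.08 -0.01  0.01] turn -0.03333333333333333
```

```bash
python3 -m handwheel '[[[0,0,0,0],[0,0,0,0],[0,0,0,0],[0,0,0,0],[0,0,-0.3,0],[0,0,-0.7,0],[0,0,-0.7,0.97],[0,0,-0.5,0.97],[0,0,0,0.97],[0,0,0,0.97],[0,0,0,0.97],[0,0,0,0]]]' 85 60; python3 st.py 469.6 -173.4 60.7 60
python3 - <<'E'
from h import *
img,d=snapshot("top"); cv2.imwrite("pics/top2.png",img[:,:,::-1])
E
```

```text
t: 22.52
tcp_pos: [0.6487, -0.0703, 0.065]
tool_rot: [0.252, 0.968, -0.0, 0.001]
force: [0.1, -0.0, 0.4]
finger_gap: 0.996
gripper_force: 0.0
t 22.52 p [648.7 -70.3  65. ] phi 60.8 gap 85.0 gf 0.0 F [ 0.1 -0.   0.4] tilt -1.0
tool units [ 4.25 -7.09  0.19] turn 0.016666666666666666
```

View pics/top2.png

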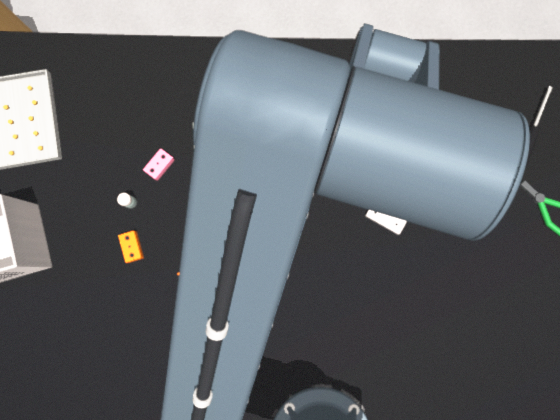

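The arm blocks the top view, so I will check later. On to the plain bracket.

```bash
python3 -m handwheel '[[[0.472,-0.788,0,0],[0.472,-0.788,0,0],[0.472,-0.788,0,0],[0.472,-0.788,0,0],[0.472,-0.788,0,0],[0.472,-0.788,0,0],[0.472,-0.788,0,0],[0.472,-0.788,0,0],[0.472,-0.788,0,0],[0,0,0,0],[0,0,0,0]]]' 60; python3 st.py 469.6 -173.4 60.7 4.5
python3 - <<'E'
from h import *
s=sense();wi,d=snapshot("wrist");cv2.imwrite("pics/wrist4.png",wi[:,:,::-1]); c,T=T_of("wrist",s)
W=np.linalg.inv(T)
for n,p in dict(inner=(.4627,-.1525,.014),outer=(.4219,-.164,.014),grip=(.4696,-.1734,.014)).items():
    w=W@np.r_[p,1]; print(n,cv2.projectPoints(np.float64([[w[0],-w[1],-w[2]]]),np.zeros(3),np.zeros(3),np.array(c["mtx"]),np.array(c["D"]))[0].ravel().round())
E
```

```text
t: 23.95
tcp_pos: [0.4699, -0.1733, 0.064]
tool_rot: [0.252, 0.968, -0.0, 0.001]
force: [-0.3, 0.1, 0.3]
finger_gap: 0.705
gripper_force: 0.0
t 23.95 p [ 469.9 -173.3   64. ] phi 60.8 gap 60.2 gf 0.0 F [-0.3  0.1  0.3] tilt -1.0
tool units [ 0.01 -0.01  2.38] turn 0.016666666666666666
inner [304. 211.]
outer [260. 168.]
grip [283. 233.]
```

View pics/wrist4.png

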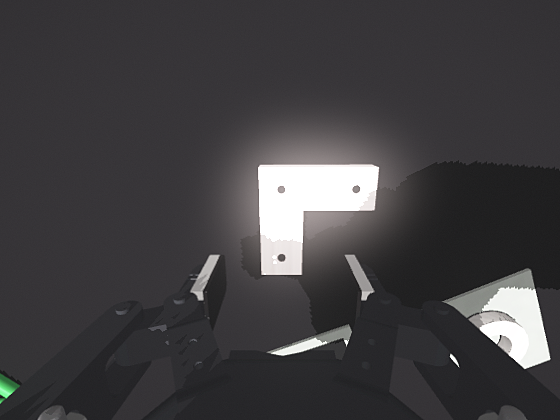

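The inner corner appears at (303,211) and the outer one at (259,167). The predictions were (304,211) and (260,168), so the pose is confirmed. Descend and grip.

```bash
python3 -m handwheel '[[[0,0,0.7,0],[0,0,0.7,0],[0,0,0.6,0],[0,0,0.36,0],[0,0,0,0]]]'; python3 -m handwheel '[[[0,0,0,0],[0,0,0,0],[0,0,0,0],[0,0,0,0],[0,0,0,0],[0,0,0,0]]]' 15 80; python3 -m handwheel '[[[0,0,-0.4,0],[0,0,-0.8,-0.95],[0,0,-0.8,-0.95],[0,0,0,-0.95],[0,0,0,-0.95],[0,0,0,0]]]'; python3 st.py 622.8 -247.5 83.5 9.5;python3 dp.py
```

```text
t: 24.62
tcp_pos: [0.4688, -0.1727, 0.0039]
tool_rot: [0.252, 0.968, 0.0, -0.001]
force: [-0.0, -0.8, -0.3]
finger_gap: 0.7
gripper_force: 0.0
t: 25.38
tcp_pos: [0.4692, -0.1733, 0.0055]
tool_rot: [0.252, 0.968, -0.0, 0.001]
force: [-1.7, 0.6, 5.8]
finger_gap: 0.319
gripper_force: 79.3
t: 26.12
tcp_pos: [0.4689, -0.173, 0.055]
tool_rot: [0.057, 0.998, -0.0, 0.0]
force: [0.5, 1.3, -1.4]
finger_gap: 0.32
gripper_force: 79.3
t 26.12 p [ 468.9 -173.    55. ] phi 83.5 gap 27.4 gf 79.3 F [ 0.5  1.3 -1.4] tilt -1.0
tool units [-6.45 -2.26  1.82] turn -0.0
rel tcp: min [-45.8 -17.7   5.4] max [31.  58.9 12.7] n 3469
top plane [ 4.000e-03 -4.000e-03  8.043e+00]
```

```bash
python3 -m handwheel '[[[-0.806,-0.283,0,0],[-0.806,-0.283,0,0],[-0.806,-0.283,0,0],[-0.806,-0.283,0,0],[-0.806,-0.283,0,0],[-0.806,-0.283,0,0],[-0.806,-0.283,0,0],[-0.806,-0.283,0,0],[0,0,0.6,0],[0,0,0.6,0],[0,0,0.3,0],[0,0,0.2,0],[0,0,0.1,0],[0,0,0,0],[0,0,0,0]]]' ; python3 st.py 622.8 -247.5 83.5 9
```

```text
t: 28.05
tcp_pos: [0.6231, -0.2475, 0.0101]
tool_rot: [0.056, 0.998, -0.0, 0.0]
force: [0.2, -0.3, -1.7]
finger_gap: 0.317
gripper_force: 79.2
t 28.05 p [ 623.1 -247.5   10.1] phi 83.6 gap 27.0 gf 79.2 F [ 0.2 -0.3 -1.7] tilt -1.0
tool units [ 0.01 -0.    0.04] turn 0.016666666666666666
```

```bash
python3 -m handwheel '[[[0,0,0.06,0],[0,0,0,0]]]'; python3 -m handwheel '[[[0,0,0,0],[0,0,0,0],[0,0,0,0],[0,0,-0.3,0],[0,0,-0.7,0],[0,0,-0.7,0],[0,0,-0.5,0],[0,0,0,0]]]' 60 60; python3 st.py 452 178.1 14.5 65
python3 - <<'E'
from h import *
s=sense();wi,d=snapshot("wrist");cv2.imwrite("pics/wrist5.png",wi[:,:,::-1]); c,T=T_of("wrist",s)
W=np.linalg.inv(T)
a=np.radians(-6.5);r=np.array([[np.cos(a),-np.sin(a)],[np.sin(a),np.cos(a)]])
o=np.array([608.6,-230.8])
for n,p in dict(inner=(0,0),outer=(-30,-30),xend=(50,0),yend=(0,50)).items():
    w=W@np.r_[(o+r@p)/1000,.017,1]; print(n,cv2.projectPoints(np.float64([[w[0],-w[1],-w[2]]]),np.zeros(3),np.zeros(3),np.array(c["mtx"]),np.array(c["D"]))[0].ravel().round())
E
```

```text
t: 28.3
tcp_pos: [0.6231, -0.2475, 0.0086]
tool_rot: [0.056, 0.998, -0.0, 0.0]
force: [0.2, -0.2, -0.2]
finger_gap: 0.323
gripper_force: 79.5
t: 29.3
tcp_pos: [0.6238, -0.248, 0.0651]
tool_rot: [0.056, 0.998, -0.001, 0.002]
force: [0.4, -0.1, 0.4]
finger_gap: 0.7
gripper_force: 0.0
t 29.3 p [ 623.8 -248.    65.1] phi 83.6 gap 59.8 gf 0.0 F [ 0.4 -0.1  0.4] tilt -1.0
tool units [ 8.74 16.16 -0.05] turn 11.516666666666666
inner [305. 211.]
outer [261. 168.]
xend [303. 276.]
yend [378. 211.]
```

View pics/wrist5.png

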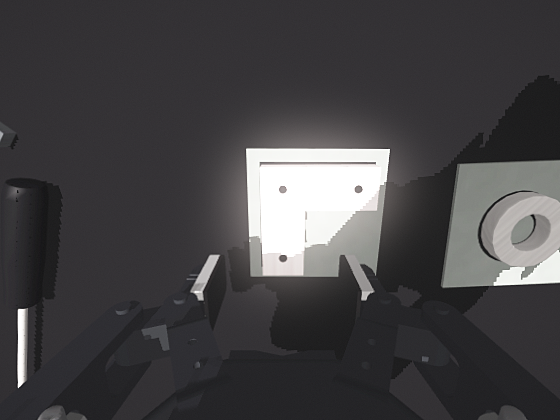

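The plain bracket sits on its outline: inner corner (305,211) and outer corner (261,167), exactly as predicted. The large ring is well placed on its tile at right. Now to the post bracket.

```bash
python3 -m handwheel '[[[0.437,0.808,0,0],[0.437,0.808,0,0],[0.437,0.808,0,0],[0.437,0.808,0,0],[0.437,0.808,0,0],[0.437,0.808,0,0],[0.437,0.808,0,0],[0.437,0.808,0,0],[0.437,0.808,0,0],[0.437,0.808,0,0],[0.437,0.808,0,0],[0.437,0.808,0,0],[0.437,0.808,0,0],[0.437,0.808,0,0],[0.437,0.808,0,0],[0.437,0.808,0,0],[0.437,0.808,0,0],[0.437,0.808,0,0],[0.437,0.808,0,0],[0.437,0.808,0,0]]]'; python3 -m handwheel '[[[0,0,0,0.96],[0,0,0,0.96],[0,0,0,0.96],[0,0,0,0.96],[0,0,0,0.96],[0,0,0,0.96],[0,0,0,0.96],[0,0,0,0.96],[0,0,0,0.96],[0,0,0,0.96],[0,0,0,0.96],[0,0,0,0.96],[0,0,0,0]]]'; python3 st.py 452 178.1 14.5 4.5
python3 - <<'E'
from h import *
s=sense();wi,d=snapshot("wrist");cv2.imwrite("pics/wrist6.png",wi[:,:,::-1]); c,T=T_of("wrist",s)
W=np.linalg.inv(T)
a=np.radians(104.5);r=np.array([[np.cos(a),-np.sin(a)],[np.sin(a),np.cos(a)]])
o=np.array([441.5,158.9])
for n,p in dict(inner=(0,0),outer=(-30,-30),xend=(50,0),yend=(0,50)).items():
    w=W@np.r_[(o+r@p)/1000,.014,1]; print(n,cv2.projectPoints(np.float64([[w[0],-w[1],-w[2]]]),np.zeros(3),np.zeros(3),np.array(c["mtx"]),np.array(c["D"]))[0].ravel().round())
E
```

```text
t: 31.85
tcp_pos: [0.4503, 0.1799, 0.0631]
tool_rot: [0.056, 0.998, 0.0, 0.0]
force: [-0.7, -0.4, 0.4]
finger_gap: 0.7
gripper_force: 0.0
t: 33.48
tcp_pos: [0.4506, 0.1791, 0.0631]
tool_rot: [0.612, 0.791, 0.0, 0.0]
force: [0.3, -0.8, 0.6]
finger_gap: 0.701
gripper_force: 0.0
t 33.48 p [450.6 179.1  63.1] phi 14.5 gap 59.8 gf 0.0 F [ 0.3 -0.8  0.6] tilt -1.0
tool units [-0.05  0.04  2.34] turn 0.0
inner [264. 255.]
outer [304. 291.]
xend [262. 187.]
yend [195. 255.]
```

View pics/wrist6.png

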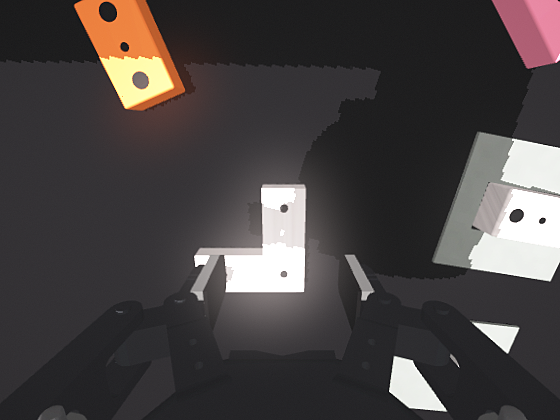

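The inner corner is at (263,250), the outer at (304,291) and the x-leg end at (262,186), all as predicted. The post is on the other leg, clear of the fingers. Descend and grip.

```bash
python3 -m handwheel '[[[-0.05,0.04,0.7,0],[0,0,0.7,0],[0,0,0.6,0],[0,0,0.34,0],[0,0,0,0]]]'; python3 -m handwheel '[[[0,0,0,0],[0,0,0,0],[0,0,0,0],[0,0,0,0],[0,0,0,0],[0,0,0,0]]]' 15 80; python3 st.py;python3 -m handwheel '[[[0,0,-0.4,0],[0,0,-0.8,-0.96],[0,0,-0.8,-0.96],[0,0,-0.6,-0.96],[0,0,0,-0.96],[0,0,0,-0.96],[0,0,0,-0.96],[0,0,0,-0.96],[0,0,0,-0.96],[0,0,0,-0.96],[0,0,0,-0.96],[0,0,0,-0.96],[0,0,0,-0.94],[0,0,0,0]]]'; python3 st.py 616.5 -196.5 83.5 24;python3 dp.py
```

```text
t: 34.15
tcp_pos: [0.4518, 0.1777, 0.004]
tool_rot: [0.613, 0.79, -0.0, -0.0]
force: [0.1, 0.4, -1.3]
finger_gap: 0.7
gripper_force: 0.0
t: 34.9
tcp_pos: [0.4525, 0.1777, 0.0055]
tool_rot: [0.613, 0.79, 0.0, 0.0]
force: [-1.6, -0.7, 6.2]
finger_gap: 0.323
gripper_force: 79.3
t 34.9 p [452.5 177.7   5.5] phi 14.4 gap 27.6 gf 79.3 F [-1.6 -0.7  6.2] tilt -1.0
t: 36.65
tcp_pos: [0.4521, 0.1777, 0.0699]
tool_rot: [0.058, 0.998, 0.0, 0.0]
force: [0.3, 0.0, -1.8]
finger_gap: 0.324
gripper_force: 79.3
t 36.65 p [452.1 177.7  69.9] phi 83.4 gap 27.6 gf 79.3 F [ 0.3  0.  -1.8] tilt -1.0
tool units [ -8.26 -14.11   1.84] turn -0.016666666666666666
rel tcp: min [-35.2 -45.7   3.8] max [33.5 22.1 13.8] n 1877
top plane [-4.000e-03  6.000e-03  8.057e+00]
```

```bash
python3 -m handwheel '[[[-0.486,-0.83,0,0],[-0.486,-0.83,0,0],[-0.486,-0.83,0,0],[-0.486,-0.83,0,0],[-0.486,-0.83,0,0],[-0.486,-0.83,0,0],[-0.486,-0.83,0,0],[-0.486,-0.83,0,0],[-0.486,-0.83,0,0],[-0.486,-0.83,0,0],[-0.486,-0.83,0,0],[-0.486,-0.83,0,0],[-0.486,-0.83,0,0],[-0.486,-0.83,0,0],[-0.486,-0.83,0,0],[-0.486,-0.83,0,0],[-0.486,-0.83,0,0],[0,0,0.6,0],[0,0,0.6,0],[0,0,0,0]]]';python3 st.py 616.5 -196.5 83.5 23
```

```text
t: 39.2
tcp_pos: [0.6146, -0.1943, 0.0369]
tool_rot: [0.057, 0.998, 0.001, -0.003]
force: [-0.1, -0.0, -2.4]
finger_gap: 0.325
gripper_force: 79.3
t 39.2 p [ 614.6 -194.3   36.9] phi 83.5 gap 27.8 gf 79.3 F [-0.1 -0.  -2.4] tilt -1.0
tool units [-0.09 -0.08  0.56] turn -0.0
```

```bash
python3 -m handwheel '[[[-0.06,-0.08,0,0],[0,0,0.2,0],[0,0,0.2,0],[0,0,0.1,0],[0,0,0,0],[0,0,0,0]]]';python3 st.py 616.5 -196.5 83.5 23; python3 - <<'E'
from h import *
wi,d=snapshot("wrist");cv2.imwrite("pics/wrist7.png",wi[:,:,::-1])
E
```

```text
t: 39.95
tcp_pos: [0.6185, -0.1986, 0.0272]
tool_rot: [0.057, 0.998, -0.0, 0.0]
force: [0.2, 0.2, -2.5]
finger_gap: 0.323
gripper_force: 79.4
t 39.95 p [ 618.5 -198.6   27.2] phi 83.4 gap 27.6 gf 79.4 F [ 0.2  0.2 -2.5] tilt -1.0
tool units [0.09 0.08 0.17] turn -0.016666666666666666
```

View pics/wrist7.png

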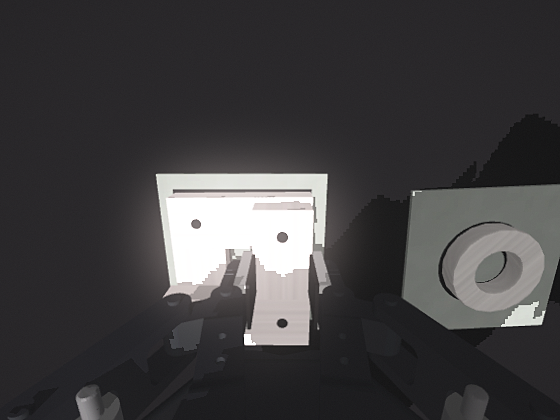

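The post bracket is held above the plain one with its x-leg end over the edge of the plain bracket's y leg, as intended. I undo the 2–3 mm overshoot and set it down.

```bash
python3 -m handwheel '[[[0.08,0.08,0.08,0],[0,0,0,0],[0,0,0,0]]]';python3 st.py 616.5 -196.5 83.5 23;python3 -m handwheel '[[[0,0,0.06,0],[0,0,0.03,0],[0,0,0,0]]]';python3 st.py 616.5 -196.5 83.5 23
```

```text
t: 40.38
tcp_pos: [0.6166, -0.1963, 0.0251]
tool_rot: [0.057, 0.998, -0.0, 0.0]
force: [0.3, -0.6, -2.2]
finger_gap: 0.325
gripper_force: 79.4
t 40.38 p [ 616.6 -196.3   25.1] phi 83.4 gap 27.7 gf 79.4 F [ 0.3 -0.6 -2.2] tilt -1.0
tool units [ 0.   -0.01  0.08] turn -0.016666666666666666
t: 40.75
tcp_pos: [0.6166, -0.1963, 0.0227]
tool_rot: [0.057, 0.998, 0.0, -0.0]
force: [0.4, -0.9, -1.5]
finger_gap: 0.32
gripper_force: 79.4
t 40.75 p [ 616.6 -196.3   22.7] phi 83.4 gap 27.3 gf 79.4 F [ 0.4 -0.9 -1.5] tilt -1.0
tool units [ 0.   -0.01 -0.01] turn -0.016666666666666666
```

```bash
python3 -m handwheel '[[[0,0,0.03,0],[0,0,0,0]]]';python3 -m handwheel '[[[0,0,0,0],[0,0,0,0],[0,0,0,0],[0,0,-0.3,0],[0,0,-0.7,0],[0,0,-0.9,0],[0,0,-0.9,0],[0,0,-0.9,0.98],[0,0,-0.9,0.98],[0,0,0,0.98],[0,0,0,0.98]]]' 60 60;python3 -m handwheel '[[[0.458,-0.958,0,0],[0.458,-0.958,0,0],[0.458,-0.958,0,0],[0.458,-0.958,0,0],[0.458,-0.958,0,0],[0.458,-0.958,0,0],[0.458,-0.958,0,0],[0.458,-0.958,0,0],[0.458,-0.958,0,0],[0.458,-0.958,0,0],[0.458,-0.958,0,0],[0.458,-0.958,0,0],[0.458,-0.958,0,0],[0.458,-0.958,0,0],[0.458,-0.958,0,0],[0.458,-0.958,0,0],[0.458,-0.958,0,0],[0.458,-0.958,0,0],[0,0,0,0]]]'
python3 - <<'E'
from h import *
img,d=snapshot("top"); cv2.imwrite("pics/top3.png",img[:,:,::-1])
cv2.imwrite("pics/crop3.png",cv2.resize(img[90:200,180:460],None,fx=2.8,fy=2.8,interpolation=cv2.INTER_CUBIC)[:,:,::-1])
E
```

```text
t: 41.0
tcp_pos: [0.6167, -0.1964, 0.0225]
tool_rot: [0.057, 0.998, -0.0, 0.0]
force: [-1.9, 0.8, 1.4]
finger_gap: 0.322
gripper_force: 79.8
t: 42.38
tcp_pos: [0.6172, -0.1965, 0.1393]
tool_rot: [0.261, 0.965, -0.0, 0.001]
force: [-0.0, -0.2, -0.1]
finger_gap: 0.697
gripper_force: 0.0
t: 44.75
tcp_pos: [0.2213, -0.4679, 0.1384]
tool_rot: [0.261, 0.965, -0.001, 0.001]
force: [0.4, 0.1, -0.5]
finger_gap: 0.7
gripper_force: 0.0
```

View pics/crop3.png

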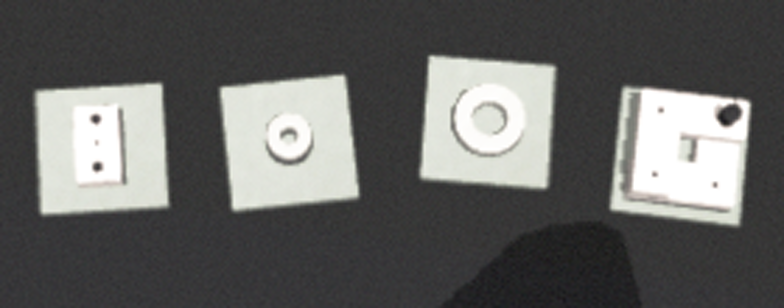

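The crop shows all four tiles filled, with the stack forming a square and the post up at the upper right. I check the numbers.

```bash
python3 - <<'E'
from h import *
img=cv2.imread("pics/top3.png")[:,:,::-1].copy(); c,T=T_of("top")
for n,uv,z,e in[("block",(215,142),25,(618,234.9)),("small",(279,137),17,(625.8,86.5)),("large",(348,126),17,(645,-71)),("stack",(415,150),31,(619.7,-222))]:
    for lo in (225,238):
        rc,sz,a,cen,P=blob(img,uv,lo,255,z/1e3,c,T,24)
        print(n,lo,(rc-e).round(1),sz.round(1),round(a,1),(cen-e).round(1))
# point cloud heights
rc=blob(img,(425,165),100,255,.003,c,T,32);print("tile",rc[0],rc[1],rc[2])
E
```

```text
block 225 [-6.7  0.3] [97.6 87.2] 2.3 [3.2 9.5]
block 238 [-1.7  1.4] [62.  35.6] 3.4 [-1.8  1.4]
small 225 [-3.1  1.3] [94.1 93.3] 7.1 [3.2 8.4]
small 238 [1.7 0.2] [34.9 32.3] 0.8 [ 2.  -0.1]
large 225 [0.3 6.7] [87.4 88.5] 87.0 [ 7.9 10.3]
large 238 [-0.3  0.5] [52.9 54.8] 46.1 [-0.5  0.2]
stack 225 [-4.5  9.4] [69.5 82.8] 88.5 [-4.9  8.4]
stack 238 [-4.3  9.2] [68.9 82.2] 88.5 [-4.7  8.4]
tile [ 611.34558105 -221.09761047] [103.18367767  86.67438507] 83.5556640625
```

```bash
python3 - <<'E'
from h import *
img=cv2.imread("pics/top3.png")[:,:,::-1].copy(); c,T=T_of("top")
W=np.linalg.inv(T)
def proj(x,y,z):
    w=W@np.r_[np.array([x,y,z])/1000,1]; return cv2.projectPoints(np.float64([[w[0],-w[1],-w[2]]]),np.zeros(3),np.zeros(3),np.array(c["mtx"]),np.array(c["D"]))[0].ravel()
a=np.radians(-6.5);r=np.array([[np.cos(a),-np.sin(a)],[np.sin(a),np.cos(a)]]);o=np.array([608.6,-230.8])
big=cv2.resize(img[110:185,385:465],None,fx=7,fy=7,interpolation=cv2.INTER_CUBIC)[:,:,::-1].copy()
def poly(pts,z,col,oo,rr):
    q=np.array([(proj(*(oo+rr@np.array(p)),z)-[385,110]+.5)*7-.5 for p in pts]).astype(int); cv2.polylines(big,[q],True,col,1)
L=[(-30,-30),(50,-30),(50,0),(0,0),(0,50),(-30,50)]
poly(L,17,(0,0,255),o,r); poly(L,31,(0,160,0),o+r@[20,20],-r)
cv2.imwrite("pics/crop4.png",big)
E
```

```text
(no output)
```

View pics/crop4.png

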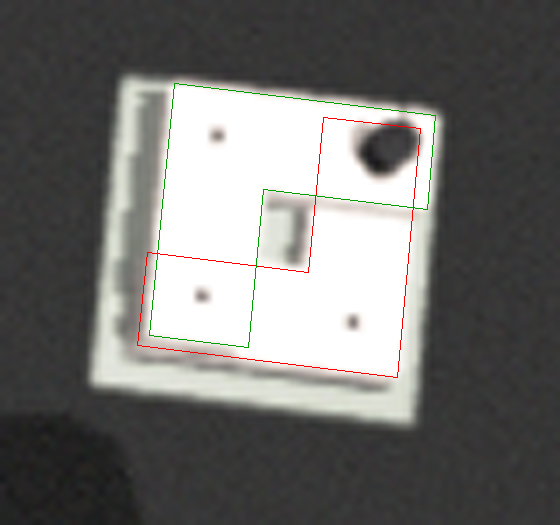

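The overlay of the intended outlines (plain in red, post in green) matches both brackets to about 2 mm, with the post at (385,148). All parts are in place, so I hand in.

```bash
python3 -c "
from station import *
print(sign_off())"
```

```text
the job is handed in; nothing more can be done
None
```

The job is handed in: both rings and the heater block are within about 2 mm of their tile centres, the two L brackets are stacked as asked to about 2 mm, and the vial was not approached; the hand-in gave no verdict.

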